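# Trip-test the safety breaker of the bench outlet box

## Robot

A 6-joint arm with a two-finger parallel gripper is mounted at the origin on a cart in front of the work surface, level with it; the furniture and walls round the work are solid. World frame = base frame: x ahead of the robot, y to its left, z up, the work surface at z = 0. Lengths are in mm, angles in degrees, forces in N, time in s.
With the tool pointing down it reaches from about 350 to 850 mm from the base axis. Payload 8.1 kg.
Tool frame: the origin (TCP) lies midway between the tips of the shut fingers; the grasp point (between the pads) lies 19 mm behind it; z points along the fingers, y is the line along which they close (so a half turn about z gives the same grasp; the last joint's range is limited). The gripper opens to 85 mm and grips with 20 to 120 N. Pads are 22 mm wide; open, the fingers measure 114 mm over their backs; the gripper's body (76 mm by 85 mm) begins 54 mm behind the grasp point. The pads swing forward as they close: fully open they stand 13 mm farther back than shut.
Start: joints at [62.888, 7.471, 85.268, -0, 87.261, -4.893], TCP at [226.871, 555.459, 231.292] pointing down, gripper open.
Joint ranges: [-169.43, 169.43], [-51.17, 129.36], [1.28, 143.12], [-76.62, 256.62], [0, 156.53], [-152.29, 152.29]. Speed limits (degrees/s): [136.94, 136.94, 159.86, 180, 180, 180].

## Interface

Orientations are given as [roll, pitch, yaw] about the fixed x, y, z axes, in that order (R = Rz(yaw) Ry(pitch) Rx(roll)).
In Python, from bench import sense, snapshot, camera_params, hand_in, masks_of, pinpoint gives the robot as it stands.
- The arm moves only by the tool step_arm, never from a script. Its argument "targets" is a list of rows, each an object with "angular": the turn, a rotation vector about the tool's x, y, z scaled (see below), a list of three; "dp": the shift along the tool's x, y, z scaled (see below), a list of three; "fingers": the closure, from 0 (fully open) to 1 (shut). A call has exactly 8 rows; each row is the pose to reach, as a shift and turn from the pose commanded when the call began, along the tool's axes at that moment, turning the shorter way round; what a row does not reach only later rows make up. The controller multiplies each number of a shift by 0.2 m and each number of a turn by 180 degrees. A row lasts 1/8 s, in which the tool goes at most 62.5 mm and 10.7 degrees, less where a joint would pass 70% of its speed; a pose out of reach is approached as far as the arm can. A call with a number of a shift or a turn outside -1 to 1 is refused whole. A call with a gripper value outside its range is refused whole. The fingers move at their own pace and stop on an object; "newtons" is the grip in N (left out, the last holds). Time passes only in rows, so rows that repeat a pose let the fingers close, or fill a call up. It gives the time, the measured TCP pose, the force, the opening and the grip force at its end, in the units of the state.
- sense(): the state, without advancing time (a new reading comes with each control period).
- snapshot(name): name is "side" or "top"; returns the picture (420x560x3 uint8, blue, green, red); there is no depth.
- camera_params(name): a dict with "vfov" (degrees; the focal length in pixels is half the picture's height over the tangent of half this angle, whatever the lens; pixels are square), "cx", "cy" (the principal point, pixels), "R" (3x3) and "t" (3): a world point X has camera coordinates R X + t. Camera axes: x right, y down, z forward; pixel columns grow to the right and rows downward; lengths in mm; the calibration is good to about 2 mm. A picture is of the moment at which its call begins. camera_params takes no time and is no camera call.
- hand_in(): hands the job in; it is judged then, once.
Trained networks look in the newest picture that a camera, given by its name, has taken for a name from the list of things; names that differ only in an ending like _2 or _b are one class to them, and where a whole thing is asked for, a point or a joint stands for the part that bears it (a point fixed in the world has none). Each returns a list of dicts, best first, with "conf" (0 to 1); they miss things now and then, are a little off and sometimes report something else, mostly with a low value. They report only what shows in the picture. A call takes as long as a camera call. They do not tell look-alikes from the thing itself.
- masks_of(camera, label): "pixels" (420x560 bool, what is visible of it) and "at" ([column, row] in pixels, amid what is visible of it).
- pinpoint(camera, label): "at" ([column, row] in pixels: a listed point, or the origin of a listed thing).
The state is a dict: "time": time; "joint_pos": joint angles; "qd": joint speeds; "joint_efforts": joint torques, N m; "tool_pos": TCP position; "tcp_rot": TCP orientation; "ft_force": force on the tool from outside, world axes, zero at the start; "wrist_torque": the same for the moment, N m; "finger_gap": finger opening in mm; "grip_force": force on a finger pad.
Only numpy, scipy, OpenCV 4.12 (cv2) and the standard library are available. Lean on these libraries where they do the work, as an engineer would, in place of code of your own. Each camera call takes 0.05 s, during which the arm holds its last target. There are 200 camera calls.

## Task

Do the monthly trip test of the grey outlet box on the bench, with the fingertips and a light touch: first switch off, at its rocker, the outlet that has the adapter plugged in, then press the breaker's round test button until the breaker's handle drops to off by itself, then push the handle back to on, and last switch the same outlet on again. Leave the adapter in its socket, the empty outlet's switch as it is, and the tools and parts lying about where they are; nothing is to be gripped or lifted.

Things in the scene. Friction and masses are not known exactly. Their poses are not given: they have to be found in the camera images.
- outlet_box: Grey box, 164 (x) x 240 (y) x 56 mm high, fixed to the bench. Origin: centre of its underside; its x points from the front edge (robot's side) to the back, z up. Three modules lie side by side on its lid along its y, 74 mm apart, in any order: the breaker and two outlets, all with the box's axes. To push or press anything with more than 25 N is too much.
- breaker: White breaker module, 90 (x) x 72 (y) mm, fixed. Origin: centre of its underside, on the box's lid; same axes as the box. Its lower shoulders are 6 mm high; a nose 47 mm wide in x stands 14 mm high in the middle. On the nose, 40 mm apart in y: the black handle (pivot at x 0, y +20, z 10 mm) and the round grey test button (x -8, y -20 mm).
- handle_tip (a point): Middle of the outer end of the breaker's black handle, which is 17 mm wide (y), 7 mm thick and ends 31 mm from its pivot, and moves with it.
- handle (a joint): Breaker handle about the y axis: 0 = off, leaning 0.45 rad to the front; 0.9 = on, leaning 0.45 rad to the back. It snaps over at 0.45 and stays at either end; about 0.6 N at the tip moves it. On at the start; the test button throws it to off.
- test_button_top (a point): Centre of the top of the round test button, 13 mm across, standing 8.5 mm above the nose; moves with it.
- button (a joint): Test button, 0 = up to 0.007 m = fully in; springs back by itself. Trips the breaker about 4 to 5 mm in, at about 3 to 4 N.
- outlet_used: White outlet module in use, 146 (x) x 70 (y) x 4 mm, fixed. Origin: centre of its underside, on the box's lid; same axes as the box. Round socket of 53 mm at x +36 mm, rim 18 mm high, with the black adapter in it; black rocker switch at x -40 mm.
- switch_used (a point): Pivot of the rocker of the outlet in use. The rocker is a shallow V, 34 mm long (x) and 24 mm wide (y), with its pivot 8.5 mm above the lid of the box; the end that is up stands 10 mm above this pivot and the end that is down 3 mm above it, 17 mm from it; the bezel round it is 1 mm lower than this pivot.
- rocker_used (a joint): Rocker of the outlet in use: 0 = off, its back end (toward the socket) down and front end up; 0.4 = on, its front end down and back end up. It snaps over at 0.2, with 1 to 2 N on the raised end. On at the start.
- outlet_spare: The other outlet module, the same but with an empty socket.
- rocker_spare (a joint): Rocker of the empty outlet, as the other: 0 = off, 0.4 = on. Off at the start, to stay off.
- adapter: Black plug-in adapter, 46x46x30 mm block that sits loose in the socket of the outlet in use. Origin: underside of its round plug, 8 mm above the box's lid; its top is 40 mm above the origin.
- screwdriver: Bystander: yellow-handled screwdriver, 184 mm long, lying in front of the box; origin at the centre of its underside.
- terminal: Bystander: white screw terminal strip, 60 mm long, right of the box; origin at the centre of its underside.
- grey_plug: Bystander: grey round cable connector, 119 mm long, left of the box; origin at the centre of its underside.
- solder_reel: Bystander: reel of solder, 62x70x58 mm, at the back; origin at the centre of its underside.
- pcb_1: Bystander: green circuit board, 60x85 mm, right of the bench supply; origin at the centre of its underside.
- plug_1: Bystander: black round cable connector, 119 mm long, in front of the bench supply; origin at the centre of its underside.
Things that resemble listed ones, but are neither listed nor needed, are in the scene too. Of the things that look like the adapter, the largest one is meant.

How it is judged (in metres and radians):
On the way, in this order (a step that is already met when the one before it is completed fails the run):
1. the outlet in use is switched off (value of joint rocker_used below 0.1 rad), for 0.2 s.
2. the test button is pressed and the breaker has tripped (value of joint button above 0.003 m and value of joint handle below 0.2 rad and contact force between the fingers and button above 0.3 N), for 0.05 s.
3. the breaker's handle is back on, the button released (value of joint handle above 0.7 rad and value of joint button below 0.001 m), for 0.2 s.
4. the outlet in use is switched on again (value of joint rocker_used above 0.3 rad), for 0.2 s.
At the end, for the whole second after the job is handed in: The breaker's handle is on (joint above 0.7 rad), the rocker of the outlet in use is on (above 0.3 rad), the test button is up (under 1 mm), the empty outlet is off (under 0.1 rad), and the adapter is seated (origin under 11 mm above the lid) and at rest (all of step 3 and value of joint rocker_used above 0.3 rad and value of joint rocker_spare below 0.1 rad and z of adapter in the frame of outlet_used below 0.011 m and linear speed of adapter below 0.02 m/s); the robot touches nothing.
It fails at once if the test button is pressed while the outlet in use is still on (value of joint button above 0.003 m and value of joint rocker_used above 0.2 rad).
It fails at once if the handle is pushed to off by hand (contact force between the fingers and handle above 0.5 N and velocity of joint handle below -0.5 rad/s and value of joint handle above 0.3 rad).
It fails at once if the empty outlet is switched on (value of joint rocker_spare above 0.2 rad).
It fails at once if something is pressed or pushed with more than 25 N (contact force between the arm and outlet_box above 25 N or contact force between the arm and breaker above 25 N or contact force between the arm and outlet_used above 25 N or contact force between the arm and outlet_spare above 25 N).
It fails at once if the adapter is shifted or lifted by more than 8 mm, or a bystander by more than 15 mm (distance of adapter from where it was at the start of the episode above 0.008 m or distance of any of screwdriver, terminal, grey_plug, solder_reel, pcb_1, plug_1 from where it was at the start of the episode above 0.015 m).
It also fails if it takes over 48 s, if anything falls off the work surface, if the arm or the gripper's body presses on something with over 40 N, if the wrist force passes 120 N, or if a joint passes its speed limit or range.

## Working session

There is one attempt and no reset: what is moved stays moved. The work goes in short steps, Python scripts to look and compute and a tool call to move; the robot and the scene stay as the last step left them, time stands still between calls to the robot, and variables do not carry over. Pictures are saved under pics/ and viewed, at most 10 in all, crops included, and the job is handed in when it is done.

Besides the shell and the picture viewer there is one more tool, called after "Emit:" as a command line: name --argument value ..., lists and objects as JSON in quotes. step_arm: Moves the arm, as the interface text tells. Its arguments: {"type":"object","properties":{"targets":{"type":"array","items":{"type":"object","properties":{"angular":{"type":"array","items":{"type":"number","minimum":-1,"maximum":1}},"dp":{"type":"array","items":{"type":"number","minimum":-1,"maximum":1}},"fingers":{"type":"number"}}}},"newtons":{"type":"number"}},"required":["targets"]}

```bash
mkdir -p pics; cat > h.py <<'E'
import numpy as np, cv2
from bench import *
def ray(c,px):
    p=camera_params(c);f=210/np.tan(np.radians(p["vfov"])/2);R=np.array(p["R"]);t=np.array(p["t"])
    d=R.T@np.array([(px[0]-p["cx"])/f,(px[1]-p["cy"])/f,1]);o=-R.T@t
    return o,d/np.linalg.norm(d)
def atz(c,px,z):
    o,d=ray(c,px);return o+d*(z-o[2])/d[2]
def tri(px1,px2,c1="top",c2="side"):
    A=[];b=[];rs=[ray(c1,px1),ray(c2,px2)]
    M=sum(np.eye(3)-np.outer(d,d) for o,d in rs);v=sum((np.eye(3)-np.outer(d,d))@o for o,d in rs)
    X=np.linalg.solve(M,v);return X,[np.linalg.norm(np.cross(X-o,d)) for o,d in rs]
def proj(c,X):
    p=camera_params(c);f=210/np.tan(np.radians(p["vfov"])/2)
    q=np.array(p["R"])@X+np.array(p["t"]);return q[0]/q[2]*f+p["cx"],q[1]/q[2]*f+p["cy"]
E
python3 - <<'E'
from h import *
for c in("top","side"):
    im=snapshot(c);cv2.imwrite(f"pics/{c}0.png",im)
    p=camera_params(c);print(c,p["vfov"],p["cx"],p["cy"],-np.array(p["R"]).T@np.array(p["t"]))
    for l in("outlet_box","breaker","handle_tip","test_button_top","outlet_used","outlet_spare","switch_used","adapter"):
        print(l,[(np.round(r["at"],1).tolist(),round(r["conf"],2)) for r in pinpoint(c,l)[:4]])
print(sense())
E
```

```text
top 45.889438708794025 277.4490039185134 202.09260249157393 [ 271.19797013  204.81528177 1454.24334443]
outlet_box [([232.8, 220.6], 0.92)]
breaker [([233.1, 216.6], 0.93)]
handle_tip [([222.6, 211.7], 0.48)]
test_button_top [([225.3, 213.4], 0.6)]
outlet_used [([203.5, 218.6], 0.66)]
outlet_spare [([258.3, 213.5], 0.58)]
switch_used [([207.4, 232.3], 0.78), ([203.5, 217.2], 0.48), ([348.8, 235.8], 0.36)]
adapter [([204.6, 213.6], 0.51), ([169.0, 262.1], 0.42)]
side 47.344418377715954 274.07828615333545 214.752813867956 [ 247.91325297 1140.30876356  655.31277782]
outlet_box []
breaker [([258.4, 259.7], 0.9)]
handle_tip [([236.4, 276.5], 0.69), ([250.8, 249.7], 0.65), ([265.2, 281.8], 0.65), ([256.3, 284.5], 0.54)]
test_button_top []
outlet_used [([253.3, 279.2], 0.7), ([259.3, 260.6], 0.65)]
outlet_spare [([265.3, 237.7], 0.6)]
switch_used [([273.3, 279.8], 0.66), ([317.8, 213.6], 0.5)]
adapter [([291.0, 347.5], 0.72), ([238.9, 275.1], 0.63), ([210.5, 336.6], 0.5), ([259.7, 257.1], 0.18)]
{'time': 0.9, 'joint_pos': array([ 6.28883551e+01,  7.47063171e+00,  8.52674191e+01,  1.29209281e-03,
        8.72620213e+01, -4.89178330e+00]), 'qd': array([-0.05366644, -0.09230121,  0.00123766,  0.00698395, -0.02696183,
       -0.05487218]), 'joint_efforts': array([ 2.62320555e-04, -5.69315279e+01, -5.00866163e+01, -8.36693062e-05,
        1.26182131e-03, -7.70686938e-06]), 'tool_pos': array([226.85816723, 555.46392053, 231.30145396]), 'tcp_rot': array([ 1.79999962e+02, -1.29206179e-03,  1.57780077e+02]), 'ft_force': array([-0.40924252,  0.28899926,  0.24080079]), 'wrist_torque': array([ 0.05572961, -0.01207699,  0.03628412]), 'grip_force': 0.0, 'finger_gap': 85.42029493201497}
```

```bash
python3 - <<'E'
import cv2,numpy as np
t=cv2.imread("pics/top0.png");s=cv2.imread("pics/side0.png")
a=cv2.resize(t[170:270,170:303],(800,600),interpolation=cv2.INTER_CUBIC)
b=cv2.resize(s[215:305,200:320],(800,600),interpolation=cv2.INTER_CUBIC)
cv2.imwrite("pics/a.png",a);cv2.imwrite("pics/b.png",b)
cv2.imwrite("pics/f.png",np.hstack([cv2.resize(t,(400,300)),cv2.resize(s,(400,300))]))
E
```

```text
(no output)
```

View pics/a.png

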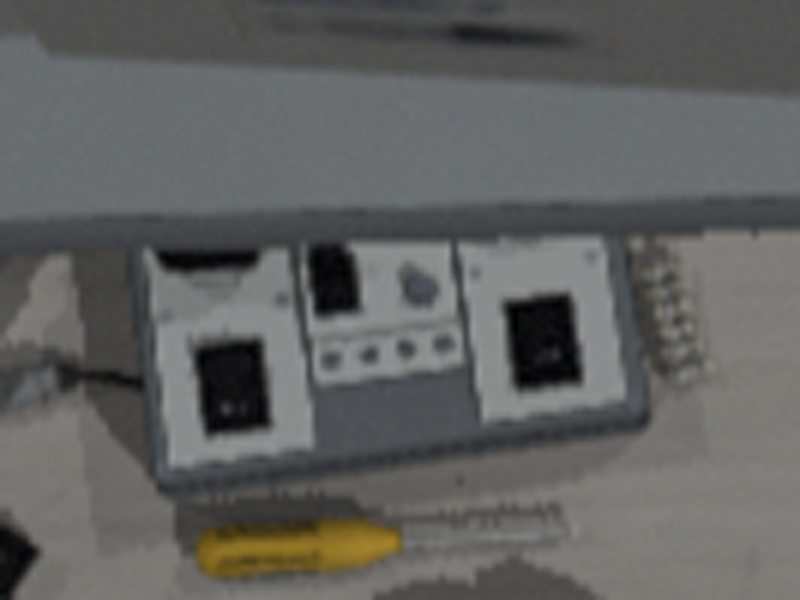

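View pics/b.png

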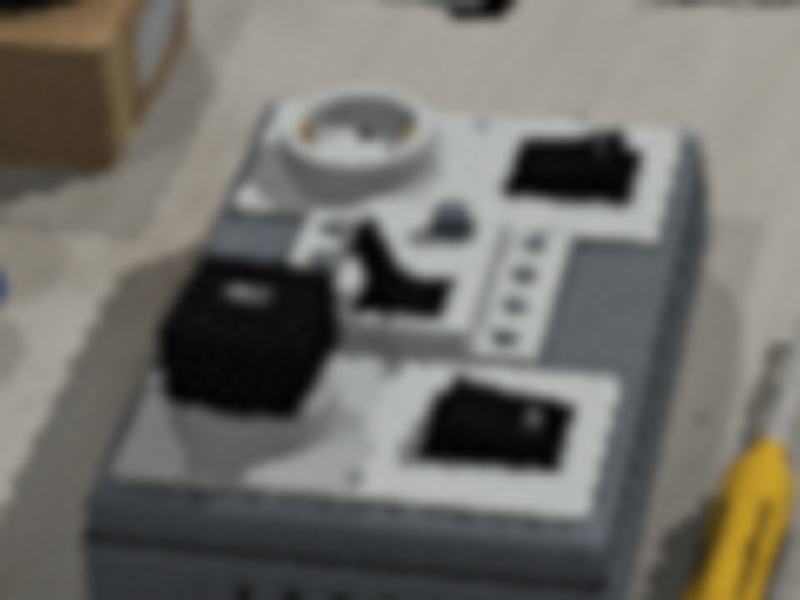

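View pics/f.png

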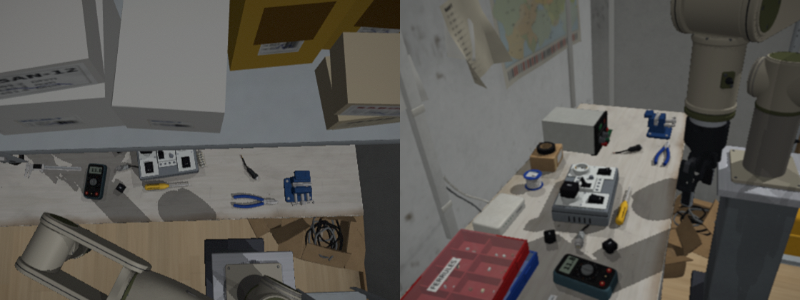

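The top view (a) shows the box half under a shelf. Order from left: outlet in use (its rocker at pixel ~(209,235)), breaker with handle and button (~(225,217) and (240,217)), spare outlet (rocker ~(260,227)). The side view (b) confirms it: the large black adapter sits in the near outlet, at pixel ~(238,265), and the far socket is empty. The small black cubes on the bench, top (169,262) and side (291,347) and (210,337), are look-alikes. They are smaller and not in a socket.

```bash
cat > fit.py <<'E'
from h import *
from scipy.optimize import least_squares
T=lambda u,v:(170+u/800*133-.5+.0,170+v/6-.5); S=lambda u,v:(200+u/800*120-.5,215+v/600*90-.5)
# local box coords (x,y,z), z from underside
P=[("top",T(167,465),(-73,74+35,60)),("top",T(313,448),(-73,74-35,60)),("top",T(480,422),(-73,-74+35,60)),("top",T(628,402),(-73,-74-35,60)),
("top",T(315,385),(-45,36,62)),("top",T(467,365),(-45,-36,62)),
("top",T(233,388),(-40,74,67)),("top",T(544,342),(-40,-74,67)),("top",T(420,285),(-8,-20,78.5)),
("side",S(590,515),(-73,109,60)),("side",S(620,375),(-73,39,60)),("side",S(110,485),(73,109,60)),("side",S(655,240),(-73,-39,60)),("side",S(683,130),(-73,-109,60)),
("side",S(538,358),(-45,36,62)),("side",S(575,235),(-45,-36,62)),("side",S(452,212),(-8,-20,78.5))]
def W(p,l):
    c,s=np.cos(p[3]),np.sin(p[3]);return np.array([p[0]+c*l[0]-s*l[1],p[1]+s*l[0]+c*l[1],p[2]+l[2]])
def res(p): return np.array([np.subtract(proj(c,W(p,l)),px) for c,px,l in P]).ravel()
if __name__=="__main__":
    x0=atz("top",T(390,300),60); r=least_squares(res,[x0[0],x0[1],0,0],loss="soft_l1")
    print(np.round(r.x,3),np.degrees(r.x[3]));print(np.round(r.fun.reshape(-1,2),1).tolist())
    p=r.x;np.save("box.npy",p)
    for n,l in dict(rocker=(-40,74,64.5),rfront=(-57,74,67.5),rback=(-23,74,74.5),spare=(-40,-74,64.5),button=(-8,-20,78.5),handletip=(13.5,20,94),adaptertop=(36,74,104)).items(): print(n,np.round(W(p,l),1),np.hypot(*W(p,l)[:2]))
    for z in (100,300,400,500,600,700,800): print(z,[np.round(atz("top",px,z)[:2]) for px in(T(0,245),T(400,233),T(800,228),T(400,70))])
    print(np.array(camera_params("top")["R"])[2],np.array(camera_params("side")["R"])[2])
E
python3 fit.py
```

```text
[5.38459e+02 3.27232e+02 2.34400e+00 1.20000e-01] 6.850397227173623
[[0.1, 0.4], [0.4, -0.5], [0.1, -0.2], [-0.0, -0.6], [-0.2, 0.0], [-0.2, -0.4], [-0.3, -0.5], [-0.1, -0.5], [-0.2, 0.0], [0.1, 0.5], [0.7, 0.5], [0.2, -1.8], [0.5, 0.1], [0.3, 0.2], [-0.0, 0.3], [-0.2, -0.1], [0.3, -0.3]]
rocker [489.9 395.9  66.8] 629.9066488862852
rfront [473.  393.9  69.8] 615.5708061899242
rback [506.8 398.   76.8] 644.3720627005692
spare [507.6 249.   66.8] 565.3529788560108
button [532.9 306.4  80.8] 614.7176030264053
handletip [549.5 348.7  96.3] 650.7813658016298
adaptertop [565.4 405.  106.3] 695.4657433101569
100 [array([554., 499.]), array([554., 313.]), array([551., 128.]), array([632., 312.])]
300 [array([512., 455.]), array([512., 297.]), array([510., 139.]), array([579., 297.])]
400 [array([491., 434.]), array([491., 289.]), array([489., 145.]), array([552., 289.])]
500 [array([471., 412.]), array([471., 281.]), array([468., 151.]), array([526., 281.])]
600 [array([450., 390.]), array([450., 273.]), array([448., 156.]), array([499., 273.])]
700 [array([429., 368.]), array([429., 265.]), array([427., 162.]), array([472., 265.])]
800 [array([408., 347.]), array([408., 257.]), array([406., 168.]), array([446., 257.])]
[ 0.21436031 -0.00533703 -0.97674008] [ 0.26679733 -0.82942533 -0.49078795]
```

Emit:
step_arm --targets '[{"dp": [-0.1,-0.025,0.05],"angular": [0,0,-0.02],"fingers": 1},{"dp": [-0.27,-0.065,0.12],"angular": [0,0,-0.05],"fingers": 1},{"dp": [-0.45,-0.11,0.19],"angular": [0,0,-0.08],"fingers": 1},{"dp": [-0.63,-0.155,0.26],"angular": [0,0,-0.11],"fingers": 1},{"dp": [-0.81,-0.2,0.33],"angular": [0,0,-0.14],"fingers": 1},{"dp": [-0.94,-0.235,0.39],"angular": [0,0,-0.1615],"fingers": 1},{"dp": [-0.99,-0.244,0.405],"angular": [0,0,-0.1615],"fingers": 1},{"dp": [-0.99,-0.244,0.405],"angular": [0,0,-0.1615],"fingers": 1}]' --newtons 20

```text
time: 1.9
tool_pos: [391.8, 435.4, 150.4]
tcp_rot: [180.0, -0.0, -173.3]
ft_force: [0.1, 0.2, 0.2]
finger_gap: -0.1
grip_force: 0.0
```

```bash
cat >> h.py <<'E'
def go(l,z0=0):
    "tool-axis scaled shift to put TCP at box-local l (z from bench)"
    p=np.load("box.npy");c,s=np.cos(p[3]),np.sin(p[3])
    X=np.array([p[0]+c*l[0]-s*l[1],p[1]+s*l[0]+c*l[1],l[2]])
    from scipy.spatial.transform import Rotation as Q
    st=sense();R=Q.from_euler("xyz",st["tcp_rot"],degrees=True).as_matrix()
    return np.round(R.T@(X-st["tool_pos"])/200,4)
def loc():
    p=np.load("box.npy");c,s=np.cos(p[3]),np.sin(p[3]);t=sense()["tool_pos"];d=t[:2]-p[:2]
    return np.round([c*d[0]+s*d[1],-s*d[0]+c*d[1],t[2]],1)
E
python3 - <<'E'
from h import *
s=sense();print(s["time"],s["joint_pos"],s["tool_pos"],s["tcp_rot"],s["ft_force"],s["finger_gap"],loc())
print(go((-23,74,120)))
im=snapshot("side");cv2.imwrite("pics/side1.png",im)
E
```

```text
1.9 [ 4.29941042e+01  8.21694979e+00  9.30143026e+01  1.43314367e-02
  7.87751089e+01 -5.37211737e+01] [391.82203039 435.42739828 150.40514732] [ 1.79992432e+02 -1.34460685e-02 -1.73287512e+02] [0.06396559 0.23244406 0.21310088] -0.05586687833409389 [-132.7  124.9  150.4]
[-0.5491 -0.2533  0.1519]
```

View pics/side1.png

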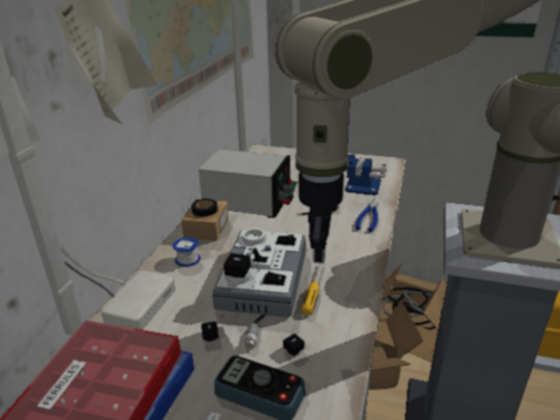

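The arm is clear of everything, and the TCP shows at (318,262) in front of the box. I'm now going above the raised back end of the used rocker.

Emit:
step_arm --targets '[{"dp": [-0.06,-0.03,0.0],"fingers": 1},{"dp": [-0.16,-0.08,0.02],"fingers": 1},{"dp": [-0.28,-0.13,0.06],"fingers": 1},{"dp": [-0.4,-0.185,0.1],"fingers": 1},{"dp": [-0.5,-0.23,0.14],"fingers": 1},{"dp": [-0.549,-0.253,0.19],"fingers": 1},{"dp": [-0.549,-0.253,0.22],"fingers": 1},{"dp": [-0.549,-0.253,0.22],"fingers": 1}]'

```text
validation failed for argument at $.ta...
```

```bash
python3 - <<'E'
from h import *
s=sense();print(s["tool_pos"],s["ft_force"],loc())
print(go((-23,74,74.5)))
t=snapshot("top");i=snapshot("side");X=s["tool_pos"];print(proj("side",X),proj("top",X))
a=cv2.resize(i[215:305,200:320],(400,300),interpolation=3);b=cv2.resize(t[170:270,170:303],(400,300),interpolation=3)
cv2.imwrite("pics/c.png",np.hstack([a,b]))
E
```

```text
[391.45375564 436.00039582 150.76690985] [-0.01824567  0.08023917  0.70653947] [-133.   125.5  150.8]
[-0.5502 -0.2571  0.3812]
(np.float64(318.87944061520545), np.float64(262.55116281599834)) (np.float64(188.30358819709286), np.float64(266.6745654007772))
```

View pics/c.png

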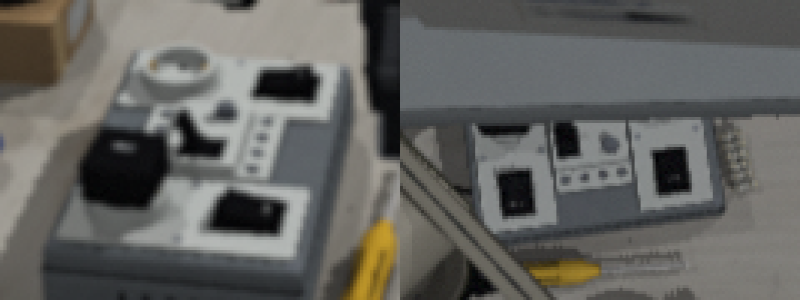

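The move was refused, probably because "angular" was missing, so the arm has not moved. I'll resend it with zeros. The projected TCP, (318.9,262.6), matches the picture.

Emit:
step_arm --targets '[{"dp": [-0.06,-0.03,0.0],"angular": [0,0,0],"fingers": 1},{"dp": [-0.16,-0.08,0.02],"angular": [0,0,0],"fingers": 1},{"dp": [-0.28,-0.13,0.06],"angular": [0,0,0],"fingers": 1},{"dp": [-0.4,-0.185,0.1],"angular": [0,0,0],"fingers": 1},{"dp": [-0.5,-0.23,0.14],"angular": [0,0,0],"fingers": 1},{"dp": [-0.55,-0.255,0.19],"angular": [0,0,0],"fingers": 1},{"dp": [-0.55,-0.255,0.22],"angular": [0,0,0],"fingers": 1},{"dp": [-0.55,-0.255,0.22],"angular": [0,0,0],"fingers": 1}]'

```text
time: 3.05
tool_pos: [506.1, 397.7, 105.2]
tcp_rot: [-180.0, -0.1, -173.1]
ft_force: [-0.4, 0.7, 1.7]
finger_gap: -0.0
grip_force: 0.0
```

```bash
python3 - <<'E'
from h import *
s=sense();print(s["tool_pos"],s["ft_force"],loc())
print(go((-23,74,74.5)))
t=snapshot("top");i=snapshot("side");X=s["tool_pos"];print(proj("side",X),proj("top",X))
a=cv2.resize(i[215:305,200:320],(400,300),interpolation=3);b=cv2.resize(t[170:270,170:303],(400,300),interpolation=3)
cv2.imwrite("pics/d.png",np.hstack([a,b]))
E
```

```text
[506.10910542 397.6977401  105.2388216 ] [-0.37652318  0.7402253   1.72649126] [-23.7  73.8 105.2]
[-0.0038  0.001   0.1537]
(np.float64(266.1080602397562), np.float64(261.8963024499736)) (np.float64(205.47934731777733), np.float64(225.91199416776715))
```

View pics/d.png

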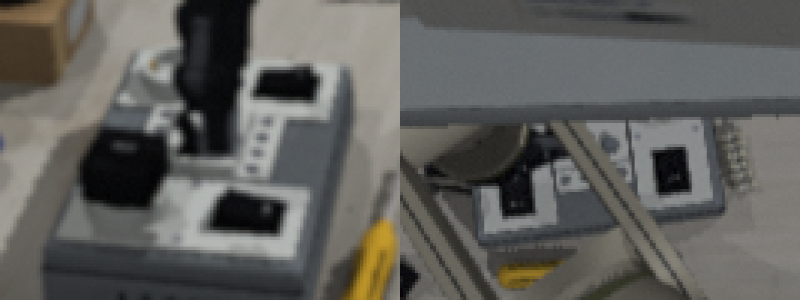

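The fingertips stand above the back end of the used rocker, with the adapter clear to the left. Next I press it gently.

Emit:
step_arm --targets '[{"dp": [-0.004,0.001,0.05],"angular": [0,0,0],"fingers": 1},{"dp": [-0.004,0.001,0.1],"angular": [0,0,0],"fingers": 1},{"dp": [-0.004,0.001,0.135],"angular": [0,0,0],"fingers": 1},{"dp": [-0.004,0.001,0.15],"angular": [0,0,0],"fingers": 1},{"dp": [-0.004,0.001,0.16],"angular": [0,0,0],"fingers": 1},{"dp": [-0.004,0.001,0.17],"angular": [0,0,0],"fingers": 1},{"dp": [-0.004,0.001,0.18],"angular": [0,0,0],"fingers": 1},{"dp": [-0.004,0.001,0.18],"angular": [0,0,0],"fingers": 1}]'

```text
time: 4.15
tool_pos: [508.4, 398.4, 70.8]
tcp_rot: [180.0, 0.1, -173.2]
ft_force: [1.4, 0.8, 1.2]
finger_gap: -0.1
grip_force: 1.0
```

```bash
python3 - <<'E'
from h import *
s=sense();print(s["tool_pos"],s["ft_force"],loc())
i=snapshot("side")
cv2.imwrite("pics/e.png",cv2.resize(i[215:305,200:320],(400,300),interpolation=3))
E
```

```text
[508.35306122 398.41430508  70.77125429] [1.38698966 0.77703322 1.23529096] [-21.4  74.3  70.8]
```

View pics/e.png

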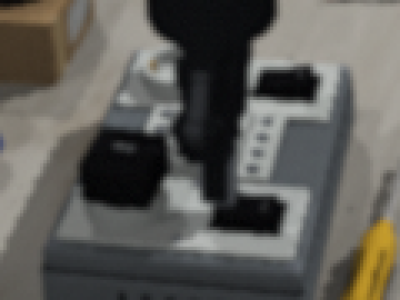

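Emit:
step_arm --targets '[{"dp": [0.005,0,0.004],"angular": [0,0,0],"fingers": 1},{"dp": [0.005,0,0.008],"angular": [0,0,0],"fingers": 1},{"dp": [0.005,0,0.012],"angular": [0,0,0],"fingers": 1},{"dp": [0.005,0,0.012],"angular": [0,0,0],"fingers": 1},{"dp": [0.005,0,0.012],"angular": [0,0,0],"fingers": 1},{"dp": [0.005,0,0.012],"angular": [0,0,0],"fingers": 1},{"dp": [0.005,0,0.012],"angular": [0,0,0],"fingers": 1},{"dp": [0.005,0,0.012],"angular": [0,0,0],"fingers": 1}]'

```text
time: 5.2
tool_pos: [507.3, 398.4, 68.4]
tcp_rot: [180.0, 0.1, -173.1]
ft_force: [5.5, 0.6, 4.8]
finger_gap: -0.3
grip_force: 3.0
```

```bash
python3 - <<'E'
from h import *
s=sense();print(s["tool_pos"],s["ft_force"],loc())
E
```

```text
[507.28000054 398.35913508  68.35894125] [5.5020661  0.60540689 4.78537631] [-22.5  74.3  68.4]
```

The force rose above the snap-over level, which suggests the rocker is against its stop. I'll lift and look.

Emit:
step_arm --targets '[{"dp": [0,0,-0.03],"angular": [0,0,0],"fingers": 1},{"dp": [0,0,-0.1],"angular": [0,0,0],"fingers": 1},{"dp": [0,0,-0.18],"angular": [0,0,0],"fingers": 1},{"dp": [0.05,0,-0.24],"angular": [0,0,0],"fingers": 1},{"dp": [0.15,-0.05,-0.26],"angular": [0,0,0],"fingers": 1},{"dp": [0.25,-0.1,-0.26],"angular": [0,0,0],"fingers": 1},{"dp": [0.3,-0.14,-0.26],"angular": [0,0,0],"fingers": 1},{"dp": [0.3,-0.15,-0.26],"angular": [0,0,0],"fingers": 1}]'

```text
time: 6.2
tool_pos: [450.4, 360.8, 120.3]
tcp_rot: [180.0, 0.0, -173.1]
ft_force: [0.0, 0.4, -0.4]
finger_gap: -0.1
grip_force: 0.0
```

```bash
python3 - <<'E'
from h import *
s=sense();print(s["tool_pos"],s["ft_force"],loc(),go((-8,-20,110)))
i=snapshot("side");t=snapshot("top")
cv2.imwrite("pics/g.png",np.hstack([cv2.resize(i[215:305,200:320],(400,300),interpolation=3),cv2.resize(t[170:270,170:303],(400,300),interpolation=3)]))
E
```

```text
[450.3654659  360.81606466 120.30663506] [ 0.04382585  0.43348448 -0.44856562] [-83.5  43.9 120.3] [-0.3772 -0.3193  0.0516]
```

View pics/g.png

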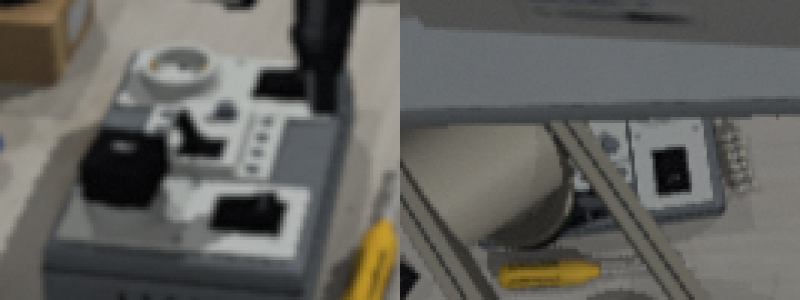

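The used rocker now has its front end raised, in the same pose as the spare one, so that outlet is off. Next, the button.

Emit:
step_arm --targets '[{"dp": [-0.06,-0.06,0.02],"angular": [0,0,0],"fingers": 1},{"dp": [-0.16,-0.15,0.05],"angular": [0,0,0],"fingers": 1},{"dp": [-0.27,-0.24,0.05],"angular": [0,0,0],"fingers": 1},{"dp": [-0.35,-0.3,0.07],"angular": [0,0,0],"fingers": 1},{"dp": [-0.377,-0.319,0.1],"angular": [0,0,0],"fingers": 1},{"dp": [-0.377,-0.319,0.13],"angular": [0,0,0],"fingers": 1},{"dp": [-0.377,-0.319,0.15],"angular": [0,0,0],"fingers": 1},{"dp": [-0.377,-0.319,0.15],"angular": [0,0,0],"fingers": 1}]'

```text
time: 7.3
tool_pos: [532.3, 307.1, 89.2]
tcp_rot: [-180.0, -0.1, -173.1]
ft_force: [-0.3, 0.4, -0.3]
finger_gap: 0.4
grip_force: 0.0
```

```bash
python3 - <<'E'
from h import *
s=sense();print(s["tool_pos"],s["ft_force"],loc(),go((-8,-20,78.5)))
E
```

```text
[532.31785288 307.13783045  89.24869418] [-0.27181492  0.3519336  -0.29132845] [ -8.5 -19.2  89.2] [-0.0025 -0.0039  0.0537]
```

Emit:
step_arm --targets '[{"dp": [-0.002,-0.004,0.03],"angular": [0,0,0],"fingers": 1},{"dp": [-0.002,-0.004,0.05],"angular": [0,0,0],"fingers": 1},{"dp": [-0.002,-0.004,0.06],"angular": [0,0,0],"fingers": 1},{"dp": [-0.002,-0.004,0.068],"angular": [0,0,0],"fingers": 1},{"dp": [-0.002,-0.004,0.074],"angular": [0,0,0],"fingers": 1},{"dp": [-0.002,-0.004,0.08],"angular": [0,0,0],"fingers": 1},{"dp": [-0.002,-0.004,0.08],"angular": [0,0,0],"fingers": 1},{"dp": [-0.002,-0.004,0.08],"angular": [0,0,0],"fingers": 1}]'

```text
time: 8.3
tool_pos: [534.0, 306.2, 74.0]
tcp_rot: [180.0, 0.0, -173.2]
ft_force: [0.3, 2.1, 2.5]
finger_gap: 0.1
grip_force: 1.2
```

```bash
python3 - <<'E'
from h import *
s=sense();print(s["tool_pos"],s["ft_force"],loc())
i=snapshot("side")
cv2.imwrite("pics/i.png",cv2.resize(i[215:305,200:320],(400,300),interpolation=3))
for _ in range(1):
  for c in("side",): print([(np.round(r["at"],1).tolist(),round(r["conf"],2)) for r in pinpoint(c,"handle_tip")[:4]])
p=np.load("box.npy");p[2]=0
from fit import W
for n,l in dict(on=(13.5,20,94),off=(-13.5,20,94)).items(): print(n,proj("side",W(p,l)))
E
```

```text
[533.99811586 306.21903527  73.96793466] [0.31227769 2.08029952 2.4917999 ] [ -6.9 -20.3  74. ]
[([241.3, 273.9], 0.6)]
on (np.float64(253.88513071960085), np.float64(250.26339860196472))
off (np.float64(266.4185305379227), np.float64(251.28319243784895))
```

Emit:
step_arm --targets '[{"dp": [0.003,0,0.003],"angular": [0,0,0],"fingers": 1},{"dp": [0.004,0,0.006],"angular": [0,0,0],"fingers": 1},{"dp": [0.004,0,0.009],"angular": [0,0,0],"fingers": 1},{"dp": [0.004,0,0.009],"angular": [0,0,0],"fingers": 1},{"dp": [0.004,0,0.009],"angular": [0,0,0],"fingers": 1},{"dp": [0.004,0,0.009],"angular": [0,0,0],"fingers": 1},{"dp": [0.004,0,0.009],"angular": [0,0,0],"fingers": 1},{"dp": [0.004,0,0.009],"angular": [0,0,0],"fingers": 1}]'

```text
time: 9.4
tool_pos: [533.6, 306.0, 73.2]
tcp_rot: [180.0, 0.1, -173.2]
ft_force: [0.4, -0.3, 8.8]
finger_gap: 0.1
grip_force: 4.3
```

```bash
python3 - <<'E'
from h import *
s=sense();print(s["tool_pos"],s["ft_force"],loc())
i=snapshot("side")
I=cv2.imread("pics/side0.png")
for im in(I,i):print(cv2.cvtColor(im,6)[244:262:2,246:276:2])
cv2.imwrite("pics/j.png",cv2.resize(i[215:305,200:320],(800,600),interpolation=3))
E
```

```text
[533.5768192  306.03053392  73.20734536] [ 0.44595004 -0.31247064  8.8111612 ] [ -7.4 -20.5  73.2]
[[ 99  94  93  96 108 130 145 157 164 175 169 164 178 184 170]
 [125 142 136 143 152 173 184 182 182 160 100  98 148 184 186]
 [154 143 120 122  85 114 180 183 173 118  57  55  98 174 178]
 [179 157 123  86  18  53 153 171 127  96  76  70 111 177 165]
 [164 140 129  72  15  14 101 176 167 164 167 164 176 181 151]
 [100  80 110 141  63   8  44 140 178 186 185 184 184 176 151]
 [ 24  29 110 176 100  10  10  44  99 120 124 158 185 166 156]
 [ 14  14  90 142  68   9  11  13  17  16  43 151 184 154 166]
 [ 15  12  64  89  27  16  10  15  16  11  73 174 177 147 164]]
[[ 98  92  92  93 106 126 144 153 105  23  11  14  49 102 150]
 [124 140 133 139 155 173 172 171 120  26  12  15  50 113 162]
 [150 140 119 129 136 134 121 122 106  54  28  38  66 129 157]
 [175 154 120 114 115 116 115 116 113  54  19  52  97 143 142]
 [133 126 127 109 116 117 116 115  96  27  53 127 152 157 142]
 [ 60  54 100 114 112 111 113 109  55  16 104 154 154 154 144]
 [ 16  23  85 128  84  50  56  54  19  22  83 122 142 144 141]
 [ 15  14  97 164  77  13  10   6   7   8  32 111 144 141 142]
 [ 15  13 101 142  40  12   9   9   9   7  57 141 154 139 139]]
```

View pics/j.png

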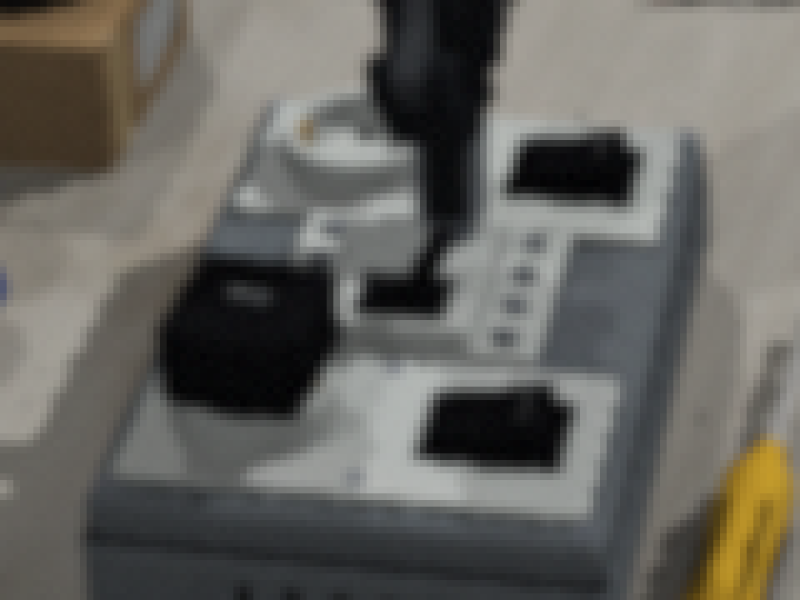

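The handle now leans to the front (tip at crop (440,240)), so the breaker has tripped. Lifting off and moving in front of the handle.

Emit:
step_arm --targets '[{"dp": [0,0,-0.04],"angular": [0,0,0],"fingers": 1},{"dp": [0,0,-0.12],"angular": [0,0,0],"fingers": 1},{"dp": [0.04,0,-0.2],"angular": [0,0,0],"fingers": 1},{"dp": [0.12,0.05,-0.22],"angular": [0,0,0],"fingers": 1},{"dp": [0.19,0.13,-0.22],"angular": [0,0,0],"fingers": 1},{"dp": [0.2,0.2,-0.2],"angular": [0,0,0],"fingers": 1},{"dp": [0.2,0.205,-0.15],"angular": [0,0,0],"fingers": 1},{"dp": [0.2,0.205,-0.12],"angular": [0,0,0],"fingers": 1}]'

```text
time: 10.45
tool_pos: [487.7, 341.7, 94.3]
tcp_rot: [-179.9, -0.1, -173.1]
ft_force: [0.1, 0.4, -0.0]
finger_gap: -0.0
grip_force: 0.0
```

```bash
python3 - <<'E'
from h import *
s=sense();print(s["tool_pos"],s["ft_force"],loc(),go((-7,21,87)))
E
```

```text
[487.73531687 341.67608929  94.31105901] [ 0.13308266  0.41791935 -0.02788061] [-48.6  20.4  94.3] [-0.2083  0.0029  0.0362]
```

Emit:
step_arm --targets '[{"dp": [0,0.003,0.02],"angular": [0,0,0],"fingers": 1},{"dp": [-0.05,0.003,0.036],"angular": [0,0,0],"fingers": 1},{"dp": [-0.1,0.003,0.036],"angular": [0,0,0],"fingers": 1},{"dp": [-0.15,0.003,0.036],"angular": [0,0,0],"fingers": 1},{"dp": [-0.19,0.003,0.036],"angular": [0,0,0],"fingers": 1},{"dp": [-0.208,0.003,0.036],"angular": [0,0,0],"fingers": 1},{"dp": [-0.208,0.003,0.036],"angular": [0,0,0],"fingers": 1},{"dp": [-0.208,0.003,0.036],"angular": [0,0,0],"fingers": 1}]'

```text
time: 11.45
tool_pos: [529.4, 347.5, 88.8]
tcp_rot: [-180.0, -0.0, -173.1]
ft_force: [0.6, -0.0, 0.2]
finger_gap: -0.1
grip_force: 0.0
```

```bash
python3 - <<'E'
from h import *
s=sense();print(s["tool_pos"],s["ft_force"],loc(),go((-57,74,110)))
i=snapshot("side");g=cv2.cvtColor(i,6);print(g[244:262:2,246:276:2])
cv2.imwrite("pics/k.png",cv2.resize(i[215:305,200:320],(800,600),interpolation=3))
E
```

```text
[529.36637227 347.46181476  88.83953335] [ 0.59950548 -0.03238258  0.24519893] [-6.6 21.2 88.8] [ 0.2519  0.2642 -0.1058]
[[ 97  91  92  95 106 116  61  12  10  21  54 109 173 181 168]
 [124 142 133 141 150 162  82  11  11  19  55  84 146 181 181]
 [152 140 119 121  84 105  74  13  13  15  50  66  98 166 168]
 [174 155 121  84  15  38  51  16  11  14  50  69 103 161 154]
 [161 139 127  71  14  12  40  48  41  36  67 134 158 165 144]
 [ 98  77 108 139  63   6  28 102 146 146 137 162 166 160 142]
 [ 21  24 108 174  99   9   6  45  98 113 110 142 167 155 149]
 [  9  10  88 138  68   7   4  11  14  15  40 140 167 147 151]
 [ 10  10  62  89  26   9   9  16  13  11  72 172 174 144 149]]
```

The handle pixels match the start picture again, so it is on. I'll back off and go above the front end of the used rocker.

Emit:
step_arm --targets '[{"dp": [0.08,0,0],"angular": [0,0,0],"fingers": 1},{"dp": [0.18,0,-0.03],"angular": [0,0,0],"fingers": 1},{"dp": [0.25,0.04,-0.1],"angular": [0,0,0],"fingers": 1},{"dp": [0.252,0.12,-0.12],"angular": [0,0,0],"fingers": 1},{"dp": [0.252,0.2,-0.12],"angular": [0,0,0],"fingers": 1},{"dp": [0.252,0.25,-0.1],"angular": [0,0,0],"fingers": 1},{"dp": [0.252,0.264,-0.05],"angular": [0,0,0],"fingers": 1},{"dp": [0.252,0.264,-0.02],"angular": [0,0,0],"fingers": 1}]'

```text
time: 12.5
tool_pos: [472.6, 393.4, 90.9]
tcp_rot: [-179.9, -0.1, -173.1]
ft_force: [-0.4, -0.1, -0.4]
finger_gap: -0.1
grip_force: 0.0
```

```bash
python3 - <<'E'
from h import *
s=sense();print(s["tool_pos"],s["ft_force"],loc(),go((-57,74,67)))
E
```

```text
[472.59069993 393.38377433  90.90900838] [-0.35290035 -0.1250356  -0.41190608] [-57.5  73.5  90.9] [-0.0028  0.0025  0.1195]
```

Emit:
step_arm --targets '[{"dp": [-0.003,0.002,0.05],"angular": [0,0,0],"fingers": 1},{"dp": [-0.003,0.002,0.075],"angular": [0,0,0],"fingers": 1},{"dp": [-0.003,0.002,0.09],"angular": [0,0,0],"fingers": 1},{"dp": [-0.003,0.002,0.1],"angular": [0,0,0],"fingers": 1},{"dp": [-0.003,0.002,0.11],"angular": [0,0,0],"fingers": 1},{"dp": [-0.003,0.002,0.119],"angular": [0,0,0],"fingers": 1},{"dp": [-0.003,0.002,0.119],"angular": [0,0,0],"fingers": 1},{"dp": [-0.003,0.002,0.119],"angular": [0,0,0],"fingers": 1}]'

```text
time: 13.5
tool_pos: [474.0, 394.3, 68.9]
tcp_rot: [-180.0, 0.0, -173.1]
ft_force: [-0.2, 0.1, 0.9]
finger_gap: -0.0
grip_force: 0.0
```

Emit:
step_arm --targets '[{"dp": [0,0,0],"angular": [0,0,0],"fingers": 1},{"dp": [0,0,-0.03],"angular": [0,0,0],"fingers": 1},{"dp": [0,0,-0.1],"angular": [0,0,0],"fingers": 1},{"dp": [0.1,0,-0.2],"angular": [0,0,0],"fingers": 1},{"dp": [0.2,-0.1,-0.27],"angular": [0,0,0],"fingers": 1},{"dp": [0.3,-0.1,-0.3],"angular": [0,0,0],"fingers": 1},{"dp": [0.3,-0.1,-0.3],"angular": [0,0,0],"fingers": 1},{"dp": [0.3,-0.1,-0.3],"angular": [0,0,0],"fingers": 1}]'

```text
time: 14.5
tool_pos: [417.3, 367.7, 129.8]
tcp_rot: [180.0, 0.1, -173.1]
ft_force: [-0.1, 0.6, -0.1]
finger_gap: 0.2
grip_force: 0.0
```

```bash
python3 - <<'E'
from h import *
s=sense();print(s["tool_pos"],s["ft_force"],loc())
i=snapshot("side");I=cv2.imread("pics/side0.png")
for im in(I,i):print(cv2.cvtColor(im,6)[270:288:2,258:290:2])
cv2.imwrite("pics/l.png",cv2.resize(i[215:305,200:320],(800,600),interpolation=3))
E
```

```text
[417.30953626 367.65314996 129.76939643] [-0.14223314  0.60694628 -0.11846433] [-115.5   54.6  129.8]
[[123 152 172 169 168 141 145 157 162 155 145 139 130 127 122 115]
 [169 181 183 181 156  68  72 105 138 168 174 180 182 182 182 176]
 [181 183 183 145  56  16  12  17  30  56  78 104 123 156 177 184]
 [183 182 176  94  14  16  15  14  14  12  30  55  19  45 137 184]
 [183 180 139  52   9  14  15  15  14  14  36  58  12  38 149 184]
 [182 162 107  28   6   6   7  11  11  11  15  19   7  67 173 184]
 [179 130  78  16  10   4   6   3   5   8   8   6  10  95 178 184]
 [178 142 124 109  93  84  79  71  66  45  38  38  31 127 182 179]
 [183 180 181 180 178 173 176 172 171 159 157 156 151 169 184 177]]
[[120 149 168 166 165 139 140 154 160 152 143 137 128 123 119 113]
 [167 178 181 178 154  68  56 101 136 165 172 177 181 180 180 173]
 [178 180 179 143  56  17  13  15  30  55  77 102 121 152 175 181]
 [180 181 172  93  13  13  15  14  13  13  25  47  19  42 134 181]
 [181 178 136  51   8   9  12  15  15  14  30  44  11  37 147 182]
 [180 160 103  29   6   8   9  10   9  12  15  16  10  65 170 182]
 [175 128  78  17   9   5   7   3   6   7   8   9   9  93 175 182]
 [176 139 122 107  92  78  60  66  56  36  34  35  28 125 180 177]
 [158 169 170 174 151 128 114 126 117 105 104 108 137 168 181 176]]
```

View pics/l.png

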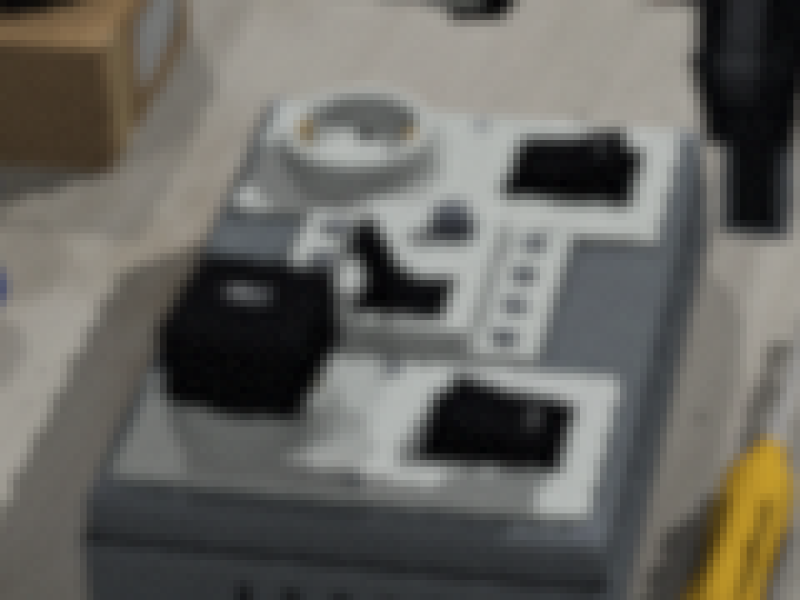

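The picture matches the start: handle on, button up, used rocker on, spare off, adapter seated, and the gripper clear of everything. Handing in.

```bash
python3 -c "
from bench import hand_in
print(hand_in())"
```

```text
the job is handed in; nothing more can be done
None
```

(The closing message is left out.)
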